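# Make up the kits for two repair jobs

### The job

Two repair jobs wait on the desk in their trays; make up the kit for each from the stock standing on the open desk to the right of them. The phone's tray gets the charger in its rectangular well and the glue bottle (white with a purple cap) in its round well; the circuit board's tray gets the solder reel in the largest round well, the loupe in the middle one and the little flux bottle in the smallest. Everything must sit upright on the bottom of its well; leave the red-capped solvent bottle and the yellow tape where they are.

Things in the scene. Friction and masses are not known exactly. Their poses are not given: they have to be found in the camera images.
- phone_tray: Fixed dark tray, pale well floors, with the black phone. 170 (x) x 190 (y) x 23 mm. Origin: centre, at desk level, z up; x from well row to phone recess, y along row. Wells 8 mm deep, floor at z = 14 mm. Row at x = -42: rectangle 43 (x) x 55 (y) at y = 52 for the charger; round, 50 dia., at y = -8 for the glue bottle; at y = -64 a recess filled by a white pick. Keep fingers above z = 23. Charger first: the bottle is in its way.
- board_tray: Fixed dark tray, pale well floors, with the narrow green board. 170 (x) x 190 (y) x 23 mm. Origin: centre, at desk level, z up; x from well row to board recess, y along row. Wells 8 mm deep, floor at z = 14 mm. Row at x = -42: round, 63 dia., at y = 53 for the solder reel; 52 dia. at y = -11 for the loupe; 44 dia. at y = -65 for the flux bottle. Keep fingers above z = 23. Things stand 20 mm apart; bottle last.
- charger: Small white phone charger block, 29 (x) x 41 (y) x 26 mm high, about 50 g. Origin: centre of the underside, z up; y is its long side.
- glue_bottle: White plastic bottle with a purple cap and dark label, the middle-sized bottle: 36 mm diameter, 95 mm high, the cap narrower (below about 65 mm it is full width), about 80 g, standing. Origin: centre of the underside, z up.
- solder_spool: Reel of solder wire with two red flanges, lying on one flange: 49 mm diameter, 28 mm high, about 180 g. Origin: centre of the underside, z up.
- loupe: Black eye loupe, round, standing on its wide end: 38 mm diameter at the foot, tapering to 33 mm at half height and 25 mm at the top, 32 mm high, about 40 g. Origin: centre of the underside, z up.
- flux_bottle: Small cream-coloured bottle with a black cap, the smallest bottle: 30 mm diameter, 75 mm high, the cap narrower (below about 50 mm it is full width), about 50 g, standing. Origin: centre of the underside, z up.
- ipa_bottle: White solvent bottle with a red cap, the tallest bottle: 43 mm diameter, 125 mm high. It stands among the stock and is not needed: leave it. Origin: centre of the underside, z up.
- yellow_tape: Roll of yellow tape lying flat, 63 mm diameter, 18 mm high. Not needed: leave it. Origin: centre of the underside, z up.
Mind the look-alikes: they are no part of the job. Of the things shaped like the yellow_tape, the yellow one is meant.

How it is judged:
By the outcome, as a careful person would: the job done as asked, in the order asked, and still so for the second after the job is handed in, with the robot touching nothing.
It also fails if it takes over 128 s, if anything falls off the work surface, if the arm or the gripper's body presses on something with over 40 N, if the wrist force passes 120 N, or if a joint passes its speed limit or range.

### The arm

A 6-joint arm with a two-finger parallel gripper is mounted at the origin on a cart in front of the work surface, level with it; the furniture and walls round the work are solid. World frame = base frame: x ahead of the robot, y to its left, z up, the work surface at z = 0. Lengths are in m, angles in degrees, forces in N, time in s.
With the tool pointing down it reaches from about 0.375 to 0.925 m from the base axis. Payload 5.7 kg.
Tool frame: the origin (TCP) lies midway between the tips of the shut fingers; the grasp point (between the pads) lies 19 mm behind it; z points along the fingers, y is the line along which they close (so a half turn about z gives the same grasp; the last joint's range is limited). The gripper opens to 85 mm and grips with 20 to 120 N. Pads are 22 mm wide; open, the fingers measure 114 mm over their backs; the gripper's body (76 mm by 85 mm) begins 54 mm behind the grasp point. The pads swing forward as they close: fully open they stand 13 mm farther back than shut.
Start: joints at [-73.402, 20.558, 86.54, -0, 72.909, -6.595], TCP at [0.236, -0.551, 0.231] pointing down, gripper open.
Joint ranges: [-170.27, 170.27], [-57.76, 135], [12.27, 136.19], [-55.21, 235.2], [11.17, 155.16], [-170.74, 170.74]. Speed limits (degrees/s): [136.94, 136.94, 180, 180, 180, 180].

### API

Orientations are given as a 3x3 rotation matrix whose columns are the frame's x, y, z axes.
In Python, from plant import state, grab_frame, camera_model, sign_off gives the robot as it stands.
- The arm moves only by the shell command python3 -m creep 'ROWS' [OPENING]. ROWS is JSON, a list that holds one entry, the list of rows, each a list of 4 numbers: the shift along the world's x, y, z in cm, then the turn about the world's z in degrees. In form: [[[tx, ty, tz, roll], ...]]. A call has 1 to 10 rows; each row shifts and turns the commanded pose from where the row before left it; what a row does not reach is not made up. A row lasts 1/10 s, in which the tool goes at most 50 mm and 8.59 degrees, less where a joint would pass 70% of its speed; a pose out of reach is approached as far as the arm can. A call is refused whole if a number of a shift passes 5 or a number of a turn 8.59, either way. A call with a gripper value outside its range is refused whole. OPENING is the opening in per cent of the stroke, from 0 (shut) to 100 (fully open), set as the call begins (- or left out, the last holds). The fingers move at their own pace and stop on an object; the grip force is fixed at half the most. Time passes only in rows, so rows that do not move let the fingers close. It gives the time, the measured TCP pose, the force, the opening and the grip force at its end, in the units of the state.
- state(): the state, without advancing time (a new reading comes with each control period).
- grab_frame(name): name is "side" or "top" or "wrist"; returns the picture (480x640x3 uint8, blue, green, red); there is no depth.
- camera_model(name): a dict with "fx", "fy", "cx", "cy" (pixels), "xyz" and "attitude" of the camera in the world. Camera axes: x right, y down, z forward; pixel columns grow to the right and rows downward; lengths in m; the calibration is good to about 2 mm. A picture is of the moment at which its call begins: read the wrist's pose just before it. camera_model takes no time and is no camera call; for the wrist camera it gives the pose at the moment of the call.
- sign_off(): hands the job in; it is judged then, once.
The state is a dict: "t": time; "joint_positions": joint angles; "joint_velocities": joint speeds; "effort": joint torques, N m; "ee_pos": TCP position; "tcp_rot": TCP orientation; "contact_force": force on the tool from outside, world axes, zero at the start; "ft_torque": the same for the moment, N m; "opening": finger opening in m; "gripper_force": force on a finger pad.
Only numpy, scipy, OpenCV 4.12 (cv2) and the standard library are available. Lean on these libraries where they do the work, as an engineer would, in place of code of your own. Each camera call takes 0.05 s, during which the arm holds its last target. There are 200 camera calls.

## Working session

There is one attempt and no reset: what is moved stays moved. The work goes in short steps, Python scripts to look and compute and a shell command to move; the robot and the scene stay as the last step left them, time stands still between calls to the robot, and variables do not carry over. Pictures are saved under pics/ and viewed, at most 14 in all, crops included, and the job is handed in when it is done.

```bash
ls; mkdir -p pics; python3 - <<'E'
from plant import *
import cv2,numpy as np
s=state();print(s['t'],s['ee_pos'],np.round(s['tcp_rot'],3).tolist(),s['opening'])
for n in('side','top'):
    cv2.imwrite(f'pics/{n}0.png',grab_frame(n));print(camera_model(n))
E
```

```text
pics
0.0 [ 0.23610306 -0.55085621  0.23046103] [[0.919, 0.394, -0.001], [0.394, -0.919, 0.002], [0.0, -0.002, -1.0]] 0.08565051494172336
{'fx': 483.9709066213398, 'fy': 483.9709066213398, 'cx': 311.28290896198297, 'cy': 232.73752084937877, 'xyz': array([0.55919825, 0.87075211, 0.75819053]), 'attitude': array([[-0.9990635 , -0.02889121,  0.0322091 ],
       [-0.04312981,  0.60550073, -0.79467521],
       [ 0.00345649, -0.79532017, -0.60617975]])}
{'fx': 523.6032622884691, 'fy': 523.6032622884691, 'cx': 326.8473105128817, 'cy': 246.24561277742987, 'xyz': array([ 0.37867369, -0.07730752,  1.20087818]), 'attitude': array([[ 0.0220111 , -0.98263396,  0.18424442],
       [-0.99964526, -0.01886752,  0.01879804],
       [-0.01499536, -0.18459283, -0.98270068]])}
```

View pics/top0.png

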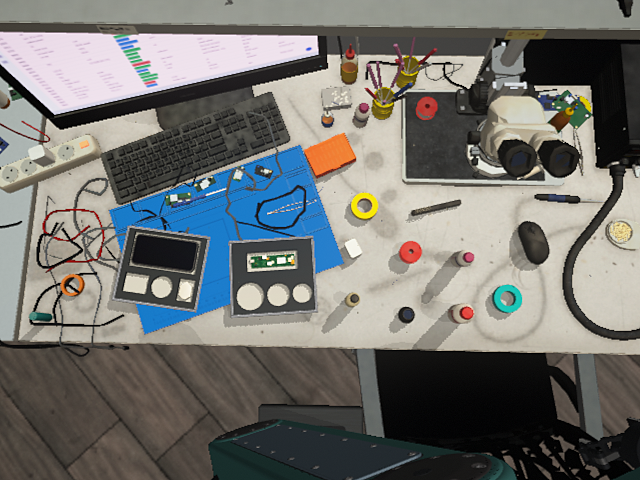

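View pics/side0.png

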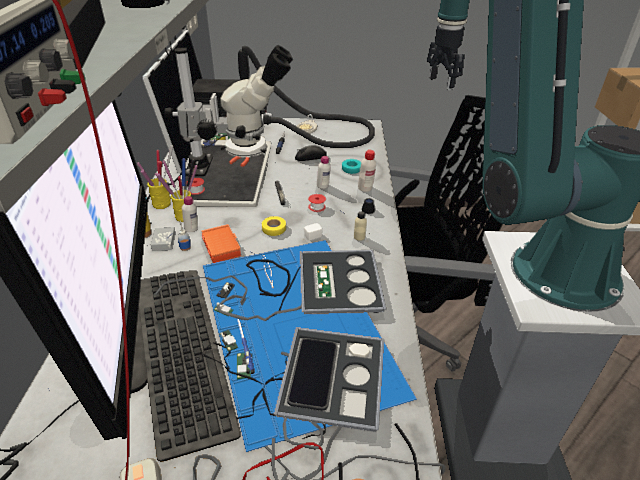

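The top view shows the stock:
- charger (352,249)
- solder reel (410,252)
- glue bottle (465,258), purple cap
- loupe (406,314)
- flux bottle (352,299), black cap
- solvent bottle (462,313)
- yellow tape (363,207)

The trays are at (160,270) for the phone and (272,278) for the board. In the side view the same things stand at x 300-375, y 150-235.

Possible mix-ups:
- charger: the white plug on the power strip (40,154)
- glue bottle: the purple-capped bottle (361,113)
- reel: the red reel on the microscope stage (427,106)
- flux bottle: the small jar (327,119)

I choose the ones on the open desk to the right of the trays, and check them in a crop.

```bash
python3 - <<'E'
import cv2
im=cv2.imread('pics/top0.png')
cv2.imwrite('pics/stock.png',cv2.resize(im[195:335,330:500],None,fx=4,fy=4,interpolation=2))
cv2.imwrite('pics/trays.png',cv2.resize(im[215:325,105:325],None,fx=3.6,fy=3.6,interpolation=2))
E
```

```text
(no output)
```

View pics/stock.png

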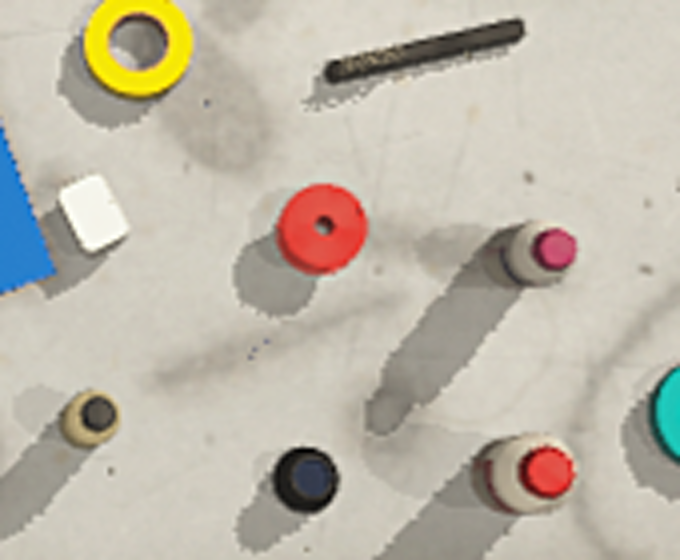

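View pics/trays.png

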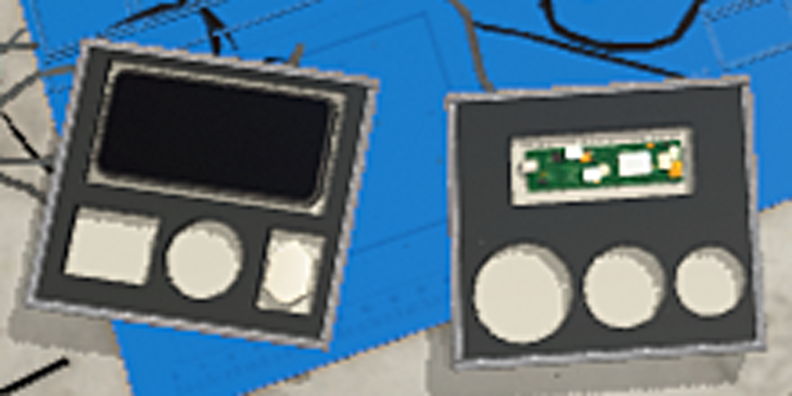

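The stock crop confirms the choices: white charger block (95,213), red reel (323,228), purple-capped glue bottle (555,249), small cream bottle (99,414), black loupe (313,478) and solvent bottle (549,471). The tray crop shows the tray corners and all the wells empty except the one with the pick. I now compute poses from these.

```bash
cat >h.py <<'E'
import numpy as np,cv2
from plant import *
def ray(n,uv,z,c=None):
    c=c or camera_model(n);R=c['attitude'];uv=np.atleast_2d(uv).astype(float)
    d=np.c_[(uv[:,0]-c['cx'])/c['fx'],(uv[:,1]-c['cy'])/c['fy'],np.ones(len(uv))]@R.T
    return (c['xyz']+d*((z-c['xyz'][2])/d[:,2])[:,None])[:,:2]
def proj(n,P,c=None):
    c=c or camera_model(n);p=(np.atleast_2d(P)-c['xyz'])@c['attitude']
    return np.c_[c['fx']*p[:,0]/p[:,2]+c['cx'],c['fy']*p[:,1]/p[:,2]+c['cy']]
E
python3 - <<'E'
from h import *
im=cv2.imread('pics/top0.png')
f=lambda p,o,s:np.array(o)+(np.array(p)+.5)/s-.5
S=lambda p:f(p,(330,195),4)
for n,p,z in(('charger',(95,213),.026),('spool',(323,228),.028),('glue',(555,249),.095),('flux',(99,414),.075),('loupe',(313,478),.032),('ipa',(549,471),.125),('tape',(138,44),.018)):
    print(n,ray('top',S(p),z).round(4))
hsv=cv2.cvtColor(im,cv2.COLOR_BGR2HSV)
r=im[236:262,340:366];m=(r.min(2)>215).astype(np.uint8)
n,l,st,c=cv2.connectedComponentsWithStats(m);k=1+st[1:,4].argmax()
q=np.argwhere(l==k)[:,::-1]+[340,236];w=ray('top',q,.026)
print('ch seg',w.mean(0),cv2.minAreaRect((w*1000).astype(np.float32)))
obj=np.array([(85,95),(85,-95),(-85,-95),(-85,95)])/1000.
for n,P,wl in(('phone',[(85,42),(378,82),(327,347),(30,303)],[(-42,52),(-42,-8)]),('board',[(449,97),(747,80),(763,347),(458,364)],[(-42,53),(-42,-11),(-42,-65)])):
    w=ray('top',f(P,(105,215),3.6),.023);c=w.mean(0);H=obj.T@(w-c);a=np.arctan2(H[0,1]-H[1,0],H[0,0]+H[1,1])
    R=np.array([[np.cos(a),-np.sin(a)],[np.sin(a),np.cos(a)]])
    print(n,c.round(4),np.degrees(a).round(2),'res',(w-c-obj@R.T).round(4).tolist())
    W=c+np.array(wl)/1000.@R.T
    print('wells',W.round(4).tolist(),((proj('top',np.c_[W,0*W[:,0]+.014])-[105,215])*3.6).round(0).tolist())
print(camera_model('wrist'))
E
```

```text
charger [[ 0.5963 -0.1154]]
spool [[ 0.5898 -0.2447]]
glue [[ 0.5688 -0.3584]]
flux [[ 0.4776 -0.1173]]
loupe [[ 0.4485 -0.2376]]
ipa [[ 0.449  -0.3446]]
tape [[ 0.6984 -0.1394]]
ch seg [ 0.5970071  -0.11424761] ((597.0057373046875, -114.05699157714844), (37.38212966918945, 26.669048309326172), 26.863466262817383)
phone [0.542  0.3214] -6.88 res [[-0.0001, 0.0013], [0.0, -0.0011], [-0.0004, -0.0003], [0.0004, 0.0001]]
wells [[0.5065, 0.378], [0.4993, 0.3185]] [[115.0, 246.0], [207.0, 259.0]]
board [0.5289 0.0671] 4.68 res [[0.0002, 0.0009], [-0.0006, 0.0001], [-0.0003, -0.0006], [0.0006, -0.0004]]
wells [[0.4827, 0.1165], [0.4879, 0.0527], [0.4923, -0.0011]] [[523.0, 292.0], [625.0, 286.0], [710.0, 281.0]]
{'fx': 391.17059573936524, 'fy': 391.17059573936524, 'cx': 317.03770973599535, 'cy': 236.9462946580291, 'xyz': array([ 0.30688424, -0.52234252,  0.3733441 ]), 'attitude': array([[ 0.39396607, -0.87607078, -0.27801209],
       [-0.91912077, -0.37642577, -0.11627834],
       [-0.00278286,  0.30133641, -0.95351383]])}
```

Tray fits have residuals around 1 mm, and the predicted wells land on the imaged ones. Moving to above the charger.

```bash
python3 -m creep '[[[3,3.6,-0.5,0.4],[3,3.6,-0.5,0.4],[3,3.6,-0.5,0.4],[3,3.6,-0.5,0.4],[3,3.6,-0.5,0.4],[3,3.6,-0.5,0.4],[3,3.6,-0.5,0.4],[3,3.6,-0.5,0.4],[3,3.6,-0.5,0.4],[3,3.6,-0.5,0.1]]]' 100; python3 -m creep '[[[3,3.8,-1,0],[3,3.8,-1,0],[0,0,0,0],[0,0,0,0],[0,0,0,0]]]'
```

```text
t: 1.1
ee_pos: [0.537, -0.1897, 0.1808]
tcp_rot: [[0.892, 0.453, -0.001], [0.453, -0.892, 0.0], [-0.0, -0.0, -1.0]]
contact_force: [-0.0, -0.5, 0.6]
opening: 0.0854
gripper_force: 0.0
t: 1.6
ee_pos: [0.5955, -0.1162, 0.1611]
tcp_rot: [[0.892, 0.452, -0.001], [0.452, -0.892, -0.0], [-0.001, -0.0, -1.0]]
contact_force: [-0.3, -0.2, -0.0]
opening: 0.0851
gripper_force: 0.0
```

```bash
python3 - <<'E'
from h import *
c=camera_model('wrist');im=grab_frame('wrist')
t=np.radians(26.9);u=np.array([np.cos(t),np.sin(t)]);v=np.array([u[1],-u[0]]);o=np.array([.5968,-.1145])
for z in(.026,0.001):
    P=np.array([[*(o+a*u*.0205+b*v*.0145),z] for a,b in((1,1),(1,-1),(-1,-1),(-1,1))])
    cv2.polylines(im,[proj('wrist',P,c).round().astype(int)],True,(0,0,255),1)
cv2.imwrite('pics/w1.png',im)
E
```

```text
(no output)
```

View pics/w1.png

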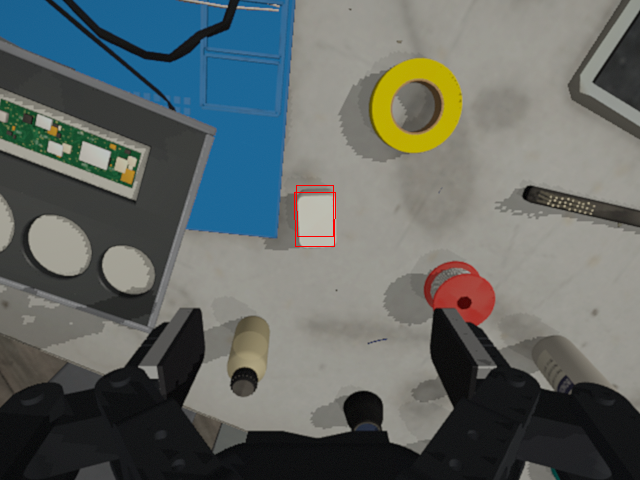

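The wrist view shows the charger block at (316,220), agreeing with the projected outline within about 2 px. Descending and gripping.

```bash
python3 -m creep '[[[0.13,0.17,-3,0],[0,0,-3,0],[0,0,-3,0],[0,0,-2,0],[0,0,-2,0],[0,0,-1,0],[0,0,-1,0],[0,0,-0.25,0],[0,0,0,0],[0,0,0,0]]]' 100; python3 -m creep '[[[0,0,0,0],[0,0,0,0],[0,0,0,0],[0,0,0,0],[0,0,0,0],[0,0,0,0],[0,0,0,0],[0,0,0,0],[0,0,0,0],[0,0,0,0]]]' 0
```

```text
t: 2.65
ee_pos: [0.5982, -0.1141, 0.0096]
tcp_rot: [[0.892, 0.452, 0.001], [0.452, -0.892, -0.0], [0.001, 0.001, -1.0]]
contact_force: [0.0, 0.1, -0.1]
opening: 0.0851
gripper_force: 0.0
t: 3.65
ee_pos: [0.5981, -0.1139, 0.0093]
tcp_rot: [[0.892, 0.452, 0.001], [0.452, -0.892, -0.0], [0.001, 0.001, -1.0]]
contact_force: [-1.2, 1.3, 5.4]
opening: 0.0277
gripper_force: 60.4
```

Charger gripped (opening 27.7 mm). Lifting and carrying it to its well, turning +56.2°.

```bash
python3 -m creep '[[[0,0,1,0],[0,0,2,0],[0,0,3,0],[0,0,3,0],[0,0,3,0],[0,0,1,0]]]'; python3 -m creep '[[[-0.5,2,0,5.6],[-0.8,4,0,8],[-0.8,4.1,0,8],[-0.8,4.1,0,8],[-0.8,4.1,0,8],[-0.8,4.1,0,8],[-0.8,4.1,0,8],[-0.8,4.1,0,2.6],[-0.8,4.1,0,0],[-0.8,4.1,0,0]]]';python3 -m creep '[[[-0.8,4.1,0,0],[-0.46,3.5,0,0],[0,3,0,0],[0,0,0,0],[0,0,0,0],[0,0,0,0]]]'
```

```text
t: 4.25
ee_pos: [0.5993, -0.1143, 0.1422]
tcp_rot: [[0.892, 0.452, 0.005], [0.452, -0.892, -0.001], [0.004, 0.003, -1.0]]
contact_force: [0.2, -0.5, -1.1]
opening: 0.0276
gripper_force: 59.8
t: 5.25
ee_pos: [0.5194, 0.2756, 0.138]
tcp_rot: [[0.12, 0.993, -0.001], [0.993, -0.12, -0.001], [-0.001, -0.001, -1.0]]
contact_force: [0.3, -0.2, 0.1]
opening: 0.0281
gripper_force: 59.7
t: 5.85
ee_pos: [0.5074, 0.379, 0.138]
tcp_rot: [[0.121, 0.993, -0.002], [0.993, -0.121, -0.001], [-0.002, -0.001, -1.0]]
contact_force: [0.5, 0.3, -0.4]
opening: 0.0279
gripper_force: 59.7
```

```bash
cat >>h.py <<'E'
def tray(name):
    c,a=dict(phone=((.542,.3214),-6.88),board=((.5289,.0671),4.68))[name];a=np.radians(a)
    R=np.array([[np.cos(a),-np.sin(a)],[np.sin(a),np.cos(a)]]);return lambda p:np.array(c)+np.atleast_2d(p)/1000.@R.T
def draw(im,c,xy,z,col=(0,0,255)):
    cv2.polylines(im,[proj('wrist',np.c_[xy,np.full(len(xy),z)],c).round().astype(int)],True,col,1)
def circ(o,r):
    t=np.linspace(0,2*np.pi,40);return np.array(o)+r*np.c_[np.cos(t),np.sin(t)]
def mark(f):
    c=camera_model('wrist');im=grab_frame('wrist')
    for n in('phone','board'):
        T=tray(n);draw(im,c,T([(85,95),(85,-95),(-85,-95),(-85,95)]),.023)
        for p,d in dict(phone=[((-42,-8),50)],board=[((-42,53),63),((-42,-11),52),((-42,-65),44)])[n]:draw(im,c,T(circ(p,d/2)),.023)
        if n=='phone':draw(im,c,T([(-20.5,79.5),(-20.5,24.5),(-63.5,24.5),(-63.5,79.5)]),.023)
    cv2.imwrite(f,im)
E
python3 -c "
from h import *
mark('pics/w2.png')"
```

```text
(no output)
```

View pics/w2.png

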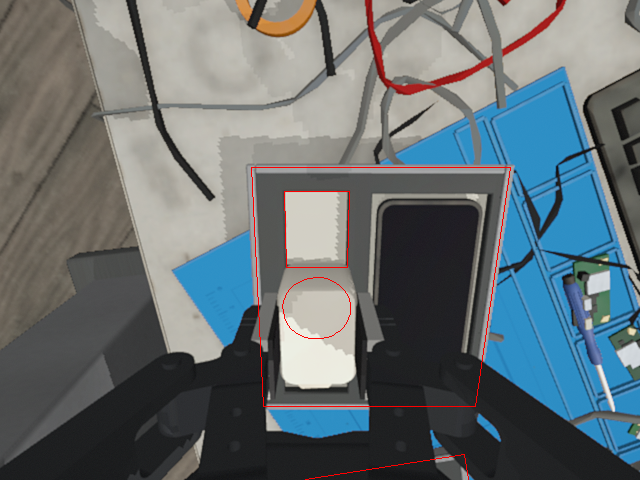

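The picture shows the well outline (316,228) matching its image to about 2 px, with the charger square to it. Lowering.

```bash
python3 -m creep '[[[-0.1,0,-2,0],[0,0,-3,0],[0,0,-2.5,0],[0,0,-1.5,0],[0,0,-1,0],[0,0,-0.7,0],[0,0,-0.4,0],[0,0,-0.15,0],[0,0,0,0],[0,0,0,0]]]'
```

```text
t: 6.9
ee_pos: [0.5074, 0.3805, 0.0269]
tcp_rot: [[0.12, 0.993, 0.001], [0.993, -0.12, 0.001], [0.001, 0.001, -1.0]]
contact_force: [0.3, 0.1, -0.7]
opening: 0.0276
gripper_force: 59.7
```

```bash
python3 -m creep '[[[-0.1,-0.15,-0.15,0],[0,0,-0.15,0],[0,0,0,0],[0,0,0,0]]]';python3 -m creep '[[[0,0,0,0],[0,0,0,0],[0,0,0,0],[0,0,0,0],[0,0,0.5,0],[0,0,1,0],[0,0,2,0],[0,0,3,0],[0,0,3,0],[0,0,3,0]]]' 70
```

```text
t: 7.3
ee_pos: [0.506, 0.3787, 0.0233]
tcp_rot: [[0.12, 0.993, -0.0], [0.993, -0.12, -0.0], [-0.0, -0.0, -1.0]]
contact_force: [-0.1, -1.1, -0.1]
opening: 0.0279
gripper_force: 59.9
t: 8.3
ee_pos: [0.506, 0.3787, 0.1504]
tcp_rot: [[0.12, 0.993, 0.001], [0.993, -0.12, 0.0], [0.0, 0.0, -1.0]]
contact_force: [0.5, 0.1, -0.0]
opening: 0.0598
gripper_force: 0.0
```

```bash
python3 -m creep '[[[0.4,-2.5,2,0],[0.4,-4.6,2,0],[0.4,-4.6,1,0],[0.4,-4.6,0,0],[0.4,-4.6,0,0],[0.4,-4.6,0,0],[0.4,-4.6,0,0],[0.4,-4.6,0,0],[0.4,-4.6,0,0],[0.4,-4.6,0,0]]]' 100;python3 -m creep '[[[0.4,-4.6,0,0],[0.4,-4.6,0,0],[0.4,-4.6,0,0],[0.4,-4.6,0,0],[0.4,-4.6,0,0],[0.3,-4.6,0,0],[0,-2.2,0,0],[0,0,0,0],[0,0,0,0],[0,0,0,0]]]'; python3 -c "
from h import *
c=camera_model('wrist');im=grab_frame('wrist');o=(.5688,-.3584)
for r,z in((.018,.065),(.018,.001),(.010,.095)):draw(im,c,circ(o,r),z)
cv2.imwrite('pics/w3.png',im)"
```

```text
t: 9.3
ee_pos: [0.546, -0.0619, 0.1993]
tcp_rot: [[0.12, 0.993, 0.001], [0.993, -0.12, -0.0], [-0.0, 0.001, -1.0]]
contact_force: [1.1, 0.5, -0.9]
opening: 0.0849
gripper_force: 0.0
t: 10.3
ee_pos: [0.5688, -0.3562, 0.1983]
tcp_rot: [[0.119, 0.993, -0.0], [0.993, -0.119, 0.001], [0.001, -0.001, -1.0]]
contact_force: [-0.3, 0.1, -0.4]
opening: 0.0853
gripper_force: 0.0
```

View pics/w3.png

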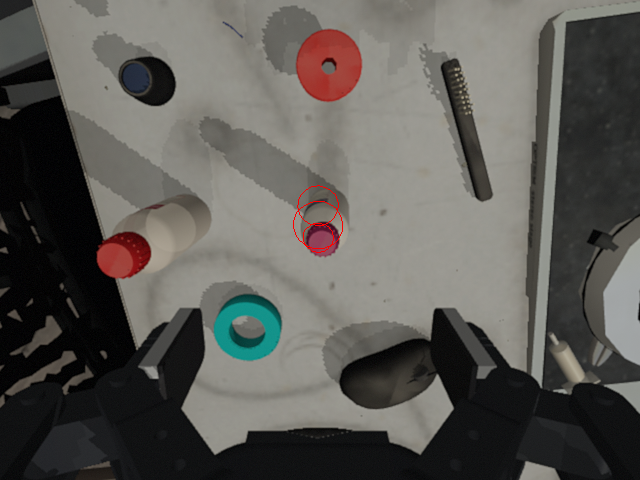

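The wrist view has the glue bottle's purple cap at (322,238), about 4 px right of the prediction, so x ≈ 0.571. The reel is at (329,65) and the solvent bottle at (124,255), well clear. Descending to TCP z = 0.029.

```bash
python3 -c "
from h import *
print(ray('wrist',(322,238),.095),ray('wrist',(329,65),.028),ray('wrist',(137,77),.032))"
python3 -m creep '[[[0.2,-0.2,-2,0],[0,0,-3,0],[0,0,-3,0],[0,0,-3,0],[0,0,-2,0],[0,0,-2,0],[0,0,-1,0],[0,0,-0.8,0],[0,0,0,0],[0,0,0,0]]]';python3 -m creep '[[[0,0,0,0],[0,0,0,0],[0,0,0,0],[0,0,0,0],[0,0,0,0],[0,0,0,0],[0,0,0,0],[0,0,0,0]]]' 0
```

```text
[[ 0.5716489  -0.35912649]] [[ 0.59046316 -0.24799247]] [[ 0.44939079 -0.23974047]]
t: 11.35
ee_pos: [0.5715, -0.3601, 0.0309]
tcp_rot: [[0.12, 0.993, 0.001], [0.993, -0.12, -0.001], [-0.001, 0.001, -1.0]]
contact_force: [0.2, -0.5, 0.1]
opening: 0.0853
gripper_force: 0.0
t: 12.15
ee_pos: [0.5722, -0.3608, 0.0313]
tcp_rot: [[0.12, 0.993, 0.002], [0.993, -0.12, -0.002], [-0.001, 0.003, -1.0]]
contact_force: [1.6, -0.4, 5.8]
opening: 0.035
gripper_force: 59.0
```

```bash
python3 -m creep '[[[0,0,1,0],[0,0,2,0],[0,0,3,0],[0,0,4,0],[0,0,4,0],[0,0,2,0],[-0.2,1.5,0.5,0],[-0.4,3,0,0],[-0.4,4,0,0],[-0.4,4.3,0,0]]]'; python3 -m creep '[[[-0.45,4.3,0,0],[-0.45,4.3,0,0],[-0.45,4.3,0,0],[-0.45,4.3,0,0],[-0.45,4.3,0,0],[-0.45,4.3,0,0],[-0.45,4.3,0,0],[-0.45,4.3,0,0],[-0.45,4.3,0,0],[-0.45,4.3,0,0]]]';python3 -m creep '[[[-0.45,4.3,0,0],[-0.45,4,0,0],[-0.4,3,0,0],[0,0.7,0,0],[0,0,0,0],[0,0,0,0],[0,0,0,0]]]'
```

```text
t: 13.15
ee_pos: [0.5549, -0.2295, 0.1934]
tcp_rot: [[0.122, 0.993, -0.003], [0.993, -0.121, 0.002], [0.002, -0.003, -1.0]]
contact_force: [1.2, 0.3, -0.5]
opening: 0.0347
gripper_force: 58.6
t: 14.15
ee_pos: [0.5089, 0.1998, 0.1936]
tcp_rot: [[0.12, 0.993, -0.004], [0.993, -0.12, -0.001], [-0.001, -0.004, -1.0]]
contact_force: [0.8, -0.3, -1.1]
opening: 0.0346
gripper_force: 58.6
t: 14.85
ee_pos: [0.4986, 0.3165, 0.1947]
tcp_rot: [[0.121, 0.993, -0.001], [0.993, -0.121, -0.001], [-0.001, -0.001, -1.0]]
contact_force: [-0.4, -1.0, 0.2]
opening: 0.0348
gripper_force: 58.6
```

```bash
python3 -m creep '[[[0.05,0.05,-2,0],[0,0,-3,0],[0,0,-3,0],[0,0,-2.5,0],[0,0,-2,0],[0,0,-1,0],[0,0,-0.7,0],[0,0,-0.4,0],[0,0,0,0],[0,0,0,0]]]'
```

```text
t: 15.85
ee_pos: [0.5, 0.3187, 0.0499]
tcp_rot: [[0.12, 0.993, 0.001], [0.993, -0.12, 0.001], [0.001, 0.001, -1.0]]
contact_force: [0.1, 0.1, -0.7]
opening: 0.0343
gripper_force: 58.6
```

```bash
python3 -m creep '[[[-0.05,-0.15,-0.2,0],[0,0,-0.2,0],[0,0,0,0],[0,0,0,0]]]';python3 -m creep '[[[0,0,0,0],[0,0,0,0],[0,0,0,0],[0,0,0,0],[0,0,0.5,0],[0,0,1,0],[0,0,2,0],[0,0,4,0],[0,0,4,0],[0,0,3,0]]]' 70
```

```text
t: 16.25
ee_pos: [0.4992, 0.3171, 0.0456]
tcp_rot: [[0.12, 0.993, 0.001], [0.993, -0.12, 0.0], [0.0, 0.001, -1.0]]
contact_force: [-0.1, -0.6, 3.7]
opening: 0.0343
gripper_force: 59.0
t: 17.25
ee_pos: [0.4997, 0.3174, 0.1936]
tcp_rot: [[0.12, 0.993, 0.003], [0.993, -0.12, 0.001], [0.002, 0.002, -1.0]]
contact_force: [0.3, -0.2, -0.2]
opening: 0.0598
gripper_force: 0.0
```

```bash
python3 -m creep '[[[0.7,-2.5,0.5,0],[0.7,-4.3,0,2],[0.7,-4.3,0,2],[0.7,-4.3,0,2],[0.7,-4.3,0,2],[0.7,-4.3,0,2],[0.7,-4.3,0,1.6],[0.7,-4.3,0,0],[0.7,-4.3,0,0],[0.7,-4.3,0,0]]]' 100;python3 -m creep '[[[0.7,-4.3,-1,0],[0.7,-4.3,-1,0],[0.6,-4.3,-1,0],[0,-2.3,-1,0],[0,0,-1,0],[0,0,0,0],[0,0,0,0]]]'; python3 -c "
from h import *
c=camera_model('wrist');im=grab_frame('wrist');o=(.5902,-.2463)
for r,z in((.0245,.028),(.0245,.001)):draw(im,c,circ(o,r),z)
cv2.imwrite('pics/w4.png',im)"
```

```text
t: 18.25
ee_pos: [0.5691, -0.0968, 0.1962]
tcp_rot: [[-0.082, 0.997, 0.001], [0.997, 0.082, -0.0], [-0.0, 0.001, -1.0]]
contact_force: [0.1, 0.7, 0.7]
opening: 0.0854
gripper_force: 0.0
t: 18.95
ee_pos: [0.5886, -0.2457, 0.1454]
tcp_rot: [[-0.082, 0.997, -0.001], [0.997, 0.082, 0.001], [0.001, -0.001, -1.0]]
contact_force: [1.0, 0.2, 0.3]
opening: 0.0854
gripper_force: 0.0
```

View pics/w4.png

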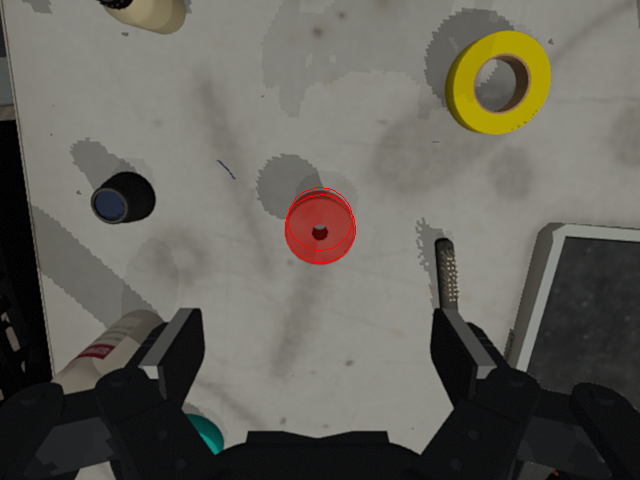

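The reel is at (320,228) and the outline sits on it. The pen (445,240) is outside the fingers. Descending.

```bash
python3 -c "
from h import *
print(ray('wrist',(110,205),.032))"
python3 -m creep '[[[0.15,-0.1,-2,0],[0,0,-3,0],[0,0,-3,0],[0,0,-2.5,0],[0,0,-1.5,0],[0,0,-1,0],[0,0,-0.6,0],[0,0,-0.2,0],[0,0,0,0],[0,0,0,0]]]';python3 -m creep '[[[0,0,0,0],[0,0,0,0],[0,0,0,0],[0,0,0,0],[0,0,0,0],[0,0,0,0],[0,0,0,0],[0,0,0,0]]]' 0
```

```text
[[ 0.44885657 -0.24008307]]
t: 20.0
ee_pos: [0.5911, -0.2484, 0.0081]
tcp_rot: [[-0.082, 0.997, 0.001], [0.997, 0.082, -0.001], [-0.001, 0.001, -1.0]]
contact_force: [-0.5, 0.3, 0.5]
opening: 0.0856
gripper_force: 0.0
t: 20.8
ee_pos: [0.5907, -0.2482, 0.008]
tcp_rot: [[-0.082, 0.997, 0.0], [0.997, 0.082, -0.0], [-0.0, 0.0, -1.0]]
contact_force: [-0.6, 0.8, 6.0]
opening: 0.0467
gripper_force: 61.5
```

```bash
python3 -m creep '[[[0,0,1,0],[0,0,2,0],[0,0,3,0],[0,0,3,0],[0,0,3,0],[0,0,1,0],[-0.5,1.5,0,0],[-1,3,0,0],[-1,3.5,0,0],[-1,3.5,0,0]]]'; python3 -m creep '[[[-1,3.5,0,0],[-1,3.5,0,0],[-1,3.5,0,0],[-1,3.5,0,0],[-1,3.5,0,0],[-1,3.5,0,0],[-1,3,0,0],[-0.3,0.8,0,0],[0,0,0,0],[0,0,0,0]]]'; python3 -c "
from h import *
mark('pics/w5.png')"
```

```text
t: 21.8
ee_pos: [0.5528, -0.1306, 0.1351]
tcp_rot: [[-0.081, 0.997, -0.004], [0.997, 0.081, 0.002], [0.002, -0.004, -1.0]]
contact_force: [0.7, 0.7, -1.6]
opening: 0.0468
gripper_force: 62.3
t: 22.8
ee_pos: [0.4819, 0.1146, 0.1364]
tcp_rot: [[-0.082, 0.997, -0.001], [0.997, 0.082, -0.001], [-0.0, -0.001, -1.0]]
contact_force: [0.2, 0.3, -2.6]
opening: 0.046
gripper_force: 62.3
```

View pics/w5.png

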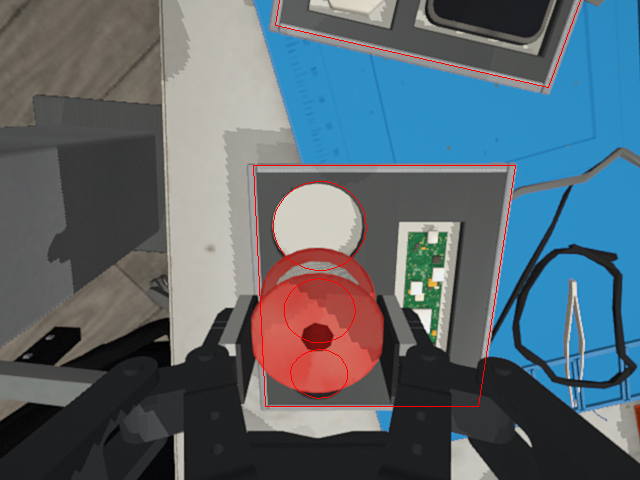

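The big well (319,225) matches its outline and the reel hangs straight between the fingers. Lowering.

```bash
python3 -m creep '[[[0.05,0,-2,0],[0,0,-3,0],[0,0,-2.5,0],[0,0,-1.5,0],[0,0,-1,0],[0,0,-0.7,0],[0,0,-0.3,0],[0,0,0,0],[0,0,0,0]]]'
```

```text
t: 23.75
ee_pos: [0.4836, 0.115, 0.0277]
tcp_rot: [[-0.082, 0.997, 0.001], [0.997, 0.082, 0.0], [0.0, 0.001, -1.0]]
contact_force: [-0.5, -0.2, -1.9]
opening: 0.0468
gripper_force: 62.2
```

```bash
python3 -m creep '[[[-0.05,0,-0.2,0],[0,0,-0.2,0],[0,0,-0.1,0],[0,0,0,0],[0,0,0,0]]]';python3 -m creep '[[[0,0,0,0],[0,0,0,0],[0,0,0,0],[0,0,0,0],[0,0,0.5,0],[0,0,1,0],[0,0,2,0],[0,0,3,0],[0,0,3,0],[0,0,3,0]]]' 85
```

```text
t: 24.25
ee_pos: [0.4824, 0.115, 0.0221]
tcp_rot: [[-0.082, 0.997, -0.0], [0.997, 0.082, 0.0], [0.0, -0.0, -1.0]]
contact_force: [0.1, -0.5, -2.6]
opening: 0.0467
gripper_force: 62.3
t: 25.25
ee_pos: [0.4823, 0.115, 0.1491]
tcp_rot: [[-0.082, 0.997, 0.0], [0.997, 0.082, 0.0], [0.0, 0.0, -1.0]]
contact_force: [0.7, -0.4, -0.3]
opening: 0.0723
gripper_force: 0.0
```

```bash
python3 -m creep '[[[-0.3,-2.5,0,0],[-0.4,-4,0,0],[-0.4,-4,0,0],[-0.4,-4,0,0],[-0.4,-4,0,0],[-0.4,-4,0,0],[-0.4,-4,0,0],[-0.4,-4,0,0],[-0.2,-3.5,0,0],[0,-1.4,0,0]]]' 100;python3 -m creep '[[[0,0,-2,0],[0,0,-3,0],[0,0,-3,0],[0,0,-2,0],[0,0,-1,0],[0,0,-0.5,0],[0,0,0,0],[0,0,0,0]]]'
```

```text
t: 26.25
ee_pos: [0.4497, -0.2423, 0.1482]
tcp_rot: [[-0.079, 0.997, 0.002], [0.997, 0.079, -0.002], [-0.002, 0.001, -1.0]]
contact_force: [-0.4, 0.8, 1.2]
opening: 0.0855
gripper_force: 0.0
t: 27.05
ee_pos: [0.4502, -0.2393, 0.033]
tcp_rot: [[-0.082, 0.997, 0.001], [0.997, 0.082, -0.001], [-0.001, 0.001, -1.0]]
contact_force: [-0.3, -0.0, -0.2]
opening: 0.0852
gripper_force: 0.0
```

```bash
python3 -m creep '[[[-0.1,0,-1,0],[0,0,-0.9,0],[0,0,-0.5,0],[0,0,0,0],[0,0,0,0]]]';python3 -m creep '[[[0,0,0,0],[0,0,0,0],[0,0,0,0],[0,0,0,0],[0,0,0,0],[0,0,0,0],[0,0,0,0],[0,0,0,0]]]' 0
```

```text
t: 27.55
ee_pos: [0.4483, -0.2389, 0.0078]
tcp_rot: [[-0.082, 0.997, -0.001], [0.997, 0.082, 0.0], [0.0, -0.001, -1.0]]
contact_force: [-0.3, -0.4, 0.3]
opening: 0.0854
gripper_force: 0.0
t: 28.35
ee_pos: [0.4486, -0.2391, 0.0088]
tcp_rot: [[-0.082, 0.997, 0.0], [0.997, 0.082, -0.0], [-0.0, 0.0, -1.0]]
contact_force: [-1.2, 0.5, 6.8]
opening: 0.0302
gripper_force: 58.3
```

```bash
python3 -m creep '[[[0,0,0.5,0],[0,0,1,0],[0,0,2,0],[0,0,3,0],[0,0,3,0],[0,0,3,0],[0.2,1.5,0.5,0],[0.4,3,0,0],[0.4,3,0,0],[0.4,3,0,0]]]'; python3 -m creep '[[[0.4,3,0,0],[0.4,3,0,0],[0.4,3,0,0],[0.4,3,0,0],[0.4,3,0,0],[0.4,2.5,0,0],[0.1,1.1,0,0],[0,0,0,0],[0,0,0,0]]]'; python3 -c "
from h import *
mark('pics/w6.png')"
```

```text
t: 29.35
ee_pos: [0.4619, -0.1322, 0.138]
tcp_rot: [[-0.081, 0.997, -0.001], [0.997, 0.081, 0.001], [0.001, -0.001, -1.0]]
contact_force: [0.3, -0.4, -0.4]
opening: 0.0297
gripper_force: 58.4
t: 30.25
ee_pos: [0.4869, 0.0517, 0.1379]
tcp_rot: [[-0.083, 0.997, -0.001], [0.997, 0.083, -0.0], [-0.0, -0.001, -1.0]]
contact_force: [-0.7, 0.5, -0.8]
opening: 0.03
gripper_force: 58.4
```

View pics/w6.png

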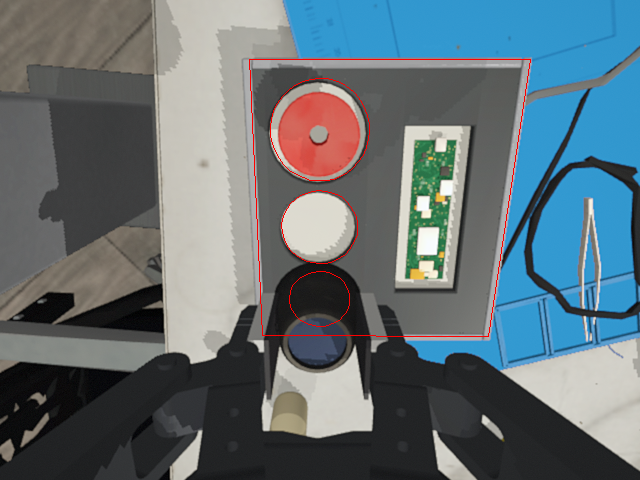

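The reel sits flat in its well (318,135), and the loupe hangs straight over the middle one (318,228). Lowering.

```bash
python3 -m creep '[[[0.1,0.1,-2,0],[0,0,-3,0],[0,0,-2.5,0],[0,0,-1.5,0],[0,0,-1,0],[0,0,-0.7,0],[0,0,-0.3,0],[0,0,0,0],[0,0,0,0]]]'; python3 -m creep '[[[-0.05,0,-0.2,0],[0,0,-0.1,0],[0,0,0,0],[0,0,0,0]]]'
```

```text
t: 31.2
ee_pos: [0.489, 0.0529, 0.0287]
tcp_rot: [[-0.082, 0.997, 0.001], [0.997, 0.082, -0.0], [-0.0, 0.001, -1.0]]
contact_force: [0.3, 0.3, -0.5]
opening: 0.03
gripper_force: 58.5
t: 31.6
ee_pos: [0.488, 0.053, 0.0252]
tcp_rot: [[-0.082, 0.997, -0.0], [0.997, 0.082, -0.0], [-0.0, -0.0, -1.0]]
contact_force: [-0.2, 0.2, -0.4]
opening: 0.0299
gripper_force: 58.5
```

```bash
python3 -m creep '[[[0,0,-0.15,0],[0,0,0,0],[0,0,0,0]]]';python3 -m creep '[[[0,0,0,0],[0,0,0,0],[0,0,0,0],[0,0,0,0],[0,0,0.5,0],[0,0,1,0],[0,0,2,0],[0,0,3,0],[0,0,3,0],[0,0,3,0]]]' 70
```

```text
t: 31.9
ee_pos: [0.4879, 0.053, 0.0236]
tcp_rot: [[-0.082, 0.997, -0.0], [0.997, 0.082, -0.0], [0.0, -0.0, -1.0]]
contact_force: [0.7, -0.4, -0.5]
opening: 0.03
gripper_force: 58.5
t: 32.9
ee_pos: [0.4878, 0.053, 0.1506]
tcp_rot: [[-0.082, 0.997, 0.0], [0.997, 0.082, -0.0], [-0.0, 0.0, -1.0]]
contact_force: [0.3, 0.9, -0.6]
opening: 0.0599
gripper_force: 0.0
```

```bash
python3 -m creep '[[[-0.2,-2,0.5,0],[-0.2,-3.5,0.5,0],[-0.2,-3.5,0,0],[-0.2,-3.5,0,0],[-0.2,-3,0,0],[0,-1.5,0,0],[0,0,0,0],[0,0,0,0],[0,0,0,0]]]' 100; python3 -c "
from h import *
c=camera_model('wrist');im=grab_frame('wrist');o=(.4776,-.1173)
for r,z in((.015,.05),(.015,.001),(.009,.075)):draw(im,c,circ(o,r),z)
cv2.imwrite('pics/w7.png',im)"
```

```text
t: 33.8
ee_pos: [0.4777, -0.1157, 0.1587]
tcp_rot: [[-0.083, 0.997, -0.0], [0.997, 0.083, 0.001], [0.001, -0.0, -1.0]]
contact_force: [-0.6, 0.2, 0.5]
opening: 0.0851
gripper_force: 0.0
```

View pics/w7.png

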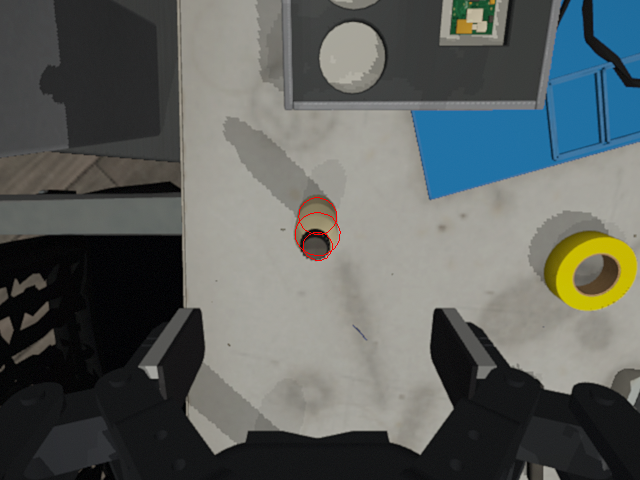

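The flux bottle's cap is at (316,244), within about 2 px of the prediction. Descending to z = 0.018 and gripping.

```bash
python3 -m creep '[[[-0.1,-0.1,-2,0],[0,0,-3,0],[0,0,-3,0],[0,0,-2.5,0],[0,0,-1.5,0],[0,0,-1,0],[0,0,-0.7,0],[0,0,-0.3,0],[0,0,0,0],[0,0,0,0]]]';python3 -m creep '[[[0,0,0,0],[0,0,0,0],[0,0,0,0],[0,0,0,0],[0,0,0,0],[0,0,0,0],[0,0,0,0],[0,0,0,0]]]' 0
```

```text
t: 34.85
ee_pos: [0.4775, -0.1181, 0.0192]
tcp_rot: [[-0.082, 0.997, 0.001], [0.997, 0.082, -0.0], [-0.0, 0.001, -1.0]]
contact_force: [0.7, 0.1, -0.5]
opening: 0.085
gripper_force: 0.0
t: 35.65
ee_pos: [0.4771, -0.1181, 0.0191]
tcp_rot: [[-0.082, 0.997, 0.0], [0.997, 0.082, -0.0], [-0.0, 0.0, -1.0]]
contact_force: [-0.2, 0.6, 5.4]
opening: 0.0282
gripper_force: 58.7
```

```bash
python3 -m creep '[[[0,0,0.5,0],[0,0,1.5,0],[0,0,3,0],[0,0,3,0],[0,0,2,0],[0.2,1.5,0,0],[0.3,2.5,0,0],[0.4,3,0,0],[0.4,3,0,0],[0.2,1.6,0,0]]]'; python3 -m creep '[[[0,0,0,0],[0,0,0,0],[0,0,-1,0],[0,0,-2,0],[0,0,-2,0],[0,0,-1,0],[0,0,-0.7,0],[0,0,-0.5,0],[0,0,0,0],[0,0,0,0]]]'
```

```text
t: 36.65
ee_pos: [0.4917, -0.0001, 0.1188]
tcp_rot: [[-0.083, 0.997, -0.0], [0.997, 0.083, 0.001], [0.001, -0.0, -1.0]]
contact_force: [-0.2, -0.0, -0.3]
opening: 0.0284
gripper_force: 59.1
t: 37.65
ee_pos: [0.4923, -0.0021, 0.047]
tcp_rot: [[-0.082, 0.997, 0.001], [0.997, 0.082, -0.0], [-0.0, 0.001, -1.0]]
contact_force: [1.3, -0.9, -0.9]
opening: 0.028
gripper_force: 59.1
```

Target z is 0.0335.

```bash
python3 -m creep '[[[0,0.05,-0.5,0],[0,0,-0.4,0],[0,0,-0.2,0],[0,0,-0.15,0],[0,0,0,0],[0,0,0,0],[0,0,0,0]]]'
```

```text
t: 38.35
ee_pos: [0.492, -0.0015, 0.0342]
tcp_rot: [[-0.082, 0.997, 0.0], [0.997, 0.082, 0.0], [-0.0, 0.0, -1.0]]
contact_force: [-0.1, 0.7, -0.6]
opening: 0.0285
gripper_force: 59.1
```

Release, lift, and back away to the right for a final look.

```bash
python3 -m creep '[[[0,0,-0.05,0],[0,0,0,0],[0,0,0,0],[0,0,0,0],[0,0,0.5,0],[0,0,1,0],[0,0,3,0],[0,0,4,0],[0,0,4,0],[0,0,3,0]]]' 70; python3 -m creep '[[[0,-3,1,0],[0,-4,0,0],[0,-4,0,0],[0,-4,0,0],[0,-4,0,0],[0,-3,0,0],[0,-2,0,0],[0,0,0,0],[0,0,0,0],[0,0,0,0]]]'; python3 -c "
from h import *
t=grab_frame('top');s=grab_frame('side')
a=cv2.resize(t[215:330,105:325],(790,413),interpolation=2);b=cv2.resize(s[120:440,260:420],(400,800))
cv2.imwrite('pics/f1.png',a);cv2.imwrite('pics/f2.png',cv2.resize(s[130:440,250:450],(387,600),interpolation=2))"
```

```text
t: 39.35
ee_pos: [0.4926, -0.0015, 0.192]
tcp_rot: [[-0.082, 0.997, 0.003], [0.997, 0.082, -0.0], [-0.001, 0.003, -1.0]]
contact_force: [1.2, -0.6, -0.7]
opening: 0.0597
gripper_force: 0.0
t: 40.35
ee_pos: [0.4917, -0.2404, 0.1989]
tcp_rot: [[-0.082, 0.997, -0.0], [0.997, 0.082, 0.001], [0.001, -0.0, -1.0]]
contact_force: [-0.3, 0.1, -0.5]
opening: 0.06
gripper_force: 0.0
```

View pics/f1.png

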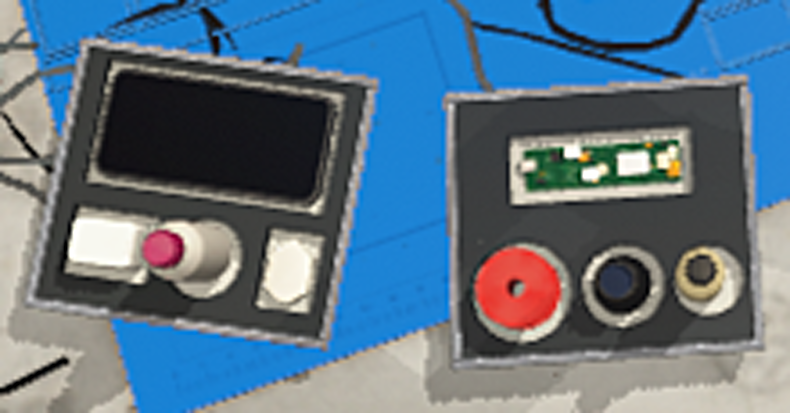

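View pics/f2.png

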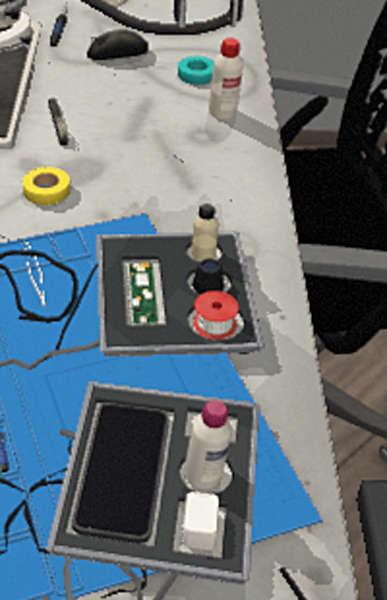

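Both views show all five items standing in their wells, with the red-capped bottle and yellow tape untouched. A numerical check that they are upright, from the top-view cap pixels: glue (163,249), flux (702,268), charger (100,245), reel (517,288), loupe (620,280).

```bash
python3 -c "
from h import *
for n,p,z,t,w in(('glue',(163,249),.095,'phone',(-42,-8)),('charger',(100,245),.026,'phone',(-42,52)),('flux',(702,268),.075,'board',(-42,-65)),('reel',(517,288),.028,'board',(-42,53)),('loupe',(620,280),.032,'board',(-42,-11))):
    uv=np.array([105,215])+(np.array(p)+.5)/3.591-.5
    print(n,((ray('top',uv,z+.014)-tray(t)(w))*1000).round(1))"
```

```text
glue [[-3.9 -4.6]]
charger [[-2.   0.2]]
flux [[ 0.5 -0.1]]
reel [[ 0.2 -0.5]]
loupe [[ 0.9 -0.7]]
```

```bash
python3 -c "
from h import *
from scipy.optimize import least_squares
for n,a,b,t,w,h in(('glue',(163,249),(214,408),'phone',(-42,-8),.109),('flux',(702,268),(207,209),'board',(-42,-65),.089)):
    A=np.array([105,215])+(np.array(a)+.5)/3.591-.5;B=np.array([250,130])+np.array(b)*[200/387,310/600]
    r=least_squares(lambda P:np.r_[proj('top',P)[0]-A,proj('side',P)[0]-B],[.5,.2,.1])
    print(n,r.x,tray(t)(w),h,r.cost)
im=grab_frame('side');c=camera_model('side');o=tray('phone')((-42,-8))[0]
for k in((0,0),(-.001,-.003)):
    for rr,z in((.018,.0145),(.018,.079),(.010,.109)):
        xy=circ(o+k,rr);cv2.polylines(im,[(proj('side',np.c_[xy,np.full(40,z)])*16).round().astype(int)],True,(0,0,255) if k[1]==0 else (0,160,0),1,cv2.LINE_AA,4)
a=grab_frame('side')[320:400,330:390];cv2.imwrite('pics/f3.png',np.hstack([cv2.resize(x,(390,520),interpolation=2) for x in(a,im[320:400,330:390])]))"
```

```text
glue [0.49581412 0.3158826  0.10344393] [[0.49934411 0.3184888 ]] 0.109 0.01178355978892853
flux [ 0.49209806 -0.0005664   0.08265457] [[ 0.49234342 -0.00111009]] 0.089 0.4556704019791628
```

View pics/f3.png

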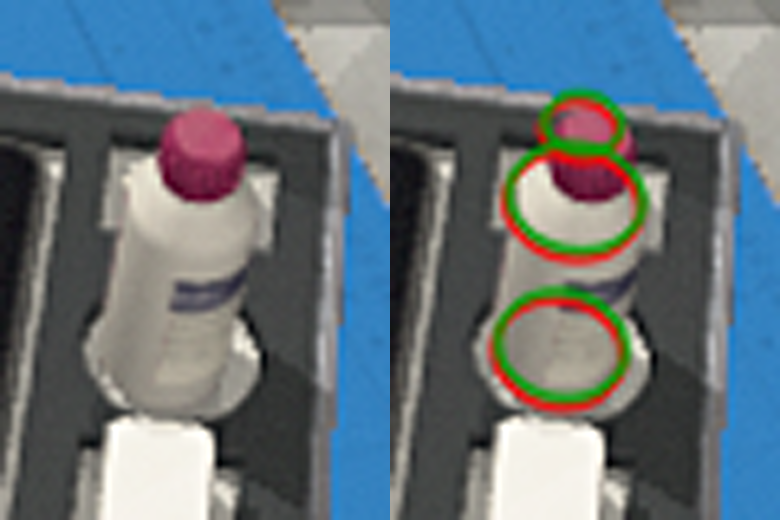

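```bash
cat >fit.py <<'E'
from h import *
from scipy.optimize import minimize
def hull(n,P,rings,dim,s):
    p=np.array(P)*.001; o=tray('phone')((-42,-8))[0]+p[:2]; ax=np.array([p[2],p[3],.095]);ax/=np.linalg.norm(ax)
    m=np.zeros((dim[0],dim[1]),np.uint8)
    for (r1,z1),(r2,z2) in zip(rings,rings[1:]):
        X=np.vstack([np.c_[circ(o,r),np.full(40,.014)]+ax*z for r,z in((r1,z1),(r2,z2))])
        h=cv2.convexHull(((proj(n,X)-s[0])*s[1]).astype(np.float32)).round().astype(int);cv2.fillConvexPoly(m,h,1)
    return m
S=6;D=[]
for n,(x0,y0,x1,y1) in dict(top=(135,255,178,305),side=(335,325,385,386)).items():
    new,old=grab_frame(n),cv2.imread(f'pics/{n}0.png')
    up=lambda a:cv2.resize(a[y0:y1,x0:x1],None,fx=S,fy=S,interpolation=cv2.INTER_LINEAR).astype(int)
    a,b=up(new),up(old)
    purple=(a[...,2]-a[...,1]>40)
    body=(a.min(2)>110)|purple
    valid=(b.max(2)<95)|purple|(((b[...,0]-b[...,2])>60)&(n=='side'))
    body&=~((a[...,0]-a[...,2])>60)
    D.append((n,body,valid,purple,(np.array([x0-.5+.5/S*0,y0-.5]),S)))
body=[(.018,0),(.018,.066),(.0115,.073)];cap=[(.0115,.072),(.0115,.095)]
def cost(P):
    c=0
    for n,b,v,pu,s in D:
        mb=hull(n,P,body,b.shape,s)|hull(n,P,cap,b.shape,s);mc=hull(n,P,cap,b.shape,s)
        c+=((mb!=b)&v).sum()+1.0*((mc!=pu)).sum()
    return c
best=None
for st in((0,0,0,0),(-3,-3,0,0),(2,2,-5,-5),(-2,3,0,-6)):
    r=minimize(cost,st,method='Nelder-Mead',options=dict(initial_simplex=[np.array(st)+d for d in np.vstack([np.zeros(4),4*np.eye(4)])],maxiter=300))
    print(r.x.round(1),r.fun)
    st2=st[:2];r=minimize(lambda q:cost([*q,0,0]),st2,method='Nelder-Mead',options=dict(initial_simplex=[np.array(st2)+d for d in((0,0),(4,0),(0,4))]))
    print('  upright',r.x.round(1),r.fun)
E
python3 fit.py
```

```text
[ 2.2 -2.9 -5.6  5.7] 6335.0
  upright [-1.7  0.7] 7615.0Traceback (most recent call last):
  File "fit.py", line 29, in <module>
    r=minimize(cost,st,method='Nelder-Mead',options=dict(initial_simplex=[np.array(st)+d for d in np.vstack([np.zeros(4),4*np.eye(4)])],maxiter=300))
    res = _minimize_neldermead(fun, x0, args, callback, bounds=bounds,
                               **options)
    fxcc = func(xcc)
    fx = function(np.copy(x), *(wrapper_args + args))
  File "fit.py", line 24, in cost
    mb=hull(n,P,body,b.shape,s)|hull(n,P,cap,b.shape,s);mc=hull(n,P,cap,b.shape,s)
       ~~~~^^^^^^^^^^^^^^^^^^^^
  File "fit.py", line 8, in hull
    h=cv2.convexHull(((proj(n,X)-s[0])*s[1]).astype(np.float32)).round().astype(int);cv2.fillConvexPoly(m,h,1)
                       ~~~~^^^^^
  File "h.py", line 8, in proj
    c=c or camera_model(n);p=(np.atleast_2d(P)-c['xyz'])@c['attitude']
           ~~~~~~~~~~~~^^^
ValueError: time passes only in moves, steps and waits
```

The glue-bottle fit is too noisy to measure tilt: two methods give opposite signs in y. The cap's −3 mm x bias also showed when the bottle stood upright on the desk. Its base clears the wall and nothing could hold a free-standing bottle at 3°, so I take it as upright and hand in.

```bash
python3 -c "
from plant import *
print(sign_off())"
```

```text
the job is handed in; nothing more can be done
None
```

I handed the job in at about 40 s: all five items are in their wells and look upright, and the solvent bottle and yellow tape were left alone; the glue bottle's last few degrees of tilt were too noisy to measure.

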